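# Ratchet the parcel clamp shut on a carton

## Task

The parcel clamp on the packing table is still set to open. Flip the red direction flag on its yellow ratchet handle over to its other side, then pump the handle back and forth by its black knob until the clamp's white pointer stands well inside the green part of the scale, and let go. Do not knock over the spray bottle standing beside the clamp.

Things in the scene. Friction and masses are not known exactly. Their poses are not given: they have to be found in the camera images.
- flag (a joint): Direction pawl with its red flag, hinged upright on the handle 64 mm from the ratchet axis, -0.4 to +0.4 rad, + counter-clockwise from above. A spring snaps it past 0 to either side (2 N at the flag). It starts negative, rests 0.2 to 0.4 rad off centre. The wheel turns when the handle swings to the side the flag leans to; the other way only clicks. Positive = closing, by counter-clockwise swings
- flag_top (a point): Centre of the top of the red upright post of the flag, 12 mm thick, standing from 48 to 88 mm over the table, 40 mm from the flag's hinge on the side of the knob. It moves 15 mm to either side of the handle's centre line
- handle (a joint): Yellow handle swinging level about the ratchet axis, -0.7 to +0.7 rad, + counter-clockwise from above; at 0 it points along the clamp's -x (about at the robot). Bar 24 mm wide, its top 46 mm over the table. Stays where left; takes about 3 N at the knob, 6 to 8 N when it turns the wheel, whose 16 pins lose up to 0.4 rad at each reversal
- knob_top (a point): Centre of the top of the black upright knob at the handle's end, a fixed round cylinder 28 mm thick from 46 to 100 mm over the table, 160 mm from the ratchet axis
- hub (a point): The ratchet axis, 54 mm over the table. Its frame is that of the blue clamp base (yaw 0.25 rad either way): z up, -x to the handle side, y towards the carton. The base reaches from -75 to 100 mm in x and -83 to 263 mm in y, 12 mm thick
- plate (a joint): Grey pressing plate (120 x 12 mm, its top 76 mm over the table) with the white pointer, sliding along the clamp's +y to the carton, 0 to 0.060 m (stop, at the carton), 20 mm per rad of the wheel. It starts at 2 to 16 mm; the green part of the scale runs from 42 mm to the stop. It stays where left
- spray_bottle: Pale blue spray bottle with a green head, standing on the table at the clamp's -y end, 68 mm thick, 186 mm high, 0.45 kg. Origin at the centre of its foot, z up
Things that resemble listed ones, but are neither listed nor needed, are in the scene too. Leave any pink look-alike of the spray_bottle alone.

How it is judged:
On the way, in this order (a step that is already met when the one before it is completed fails the run):
1. the red direction flag is flipped to the closing side (value of joint flag above 0.1 rad), for 0.2 s.
2. the handle has wound the plate until the pointer is in the green (value of joint plate above 0.044 m), for 0.2 s.
At the end, for the whole second after the job is handed in: The flag is on the closing side (above 0.1 rad), the plate has been wound to at least 44 mm so that the pointer is in the green, and the spray bottle is upright (within 0.2 rad) (value of joint flag above 0.1 rad and value of joint plate above 0.044 m and angle between spray_bottle's own z axis and vertical below 0.2 rad); the robot touches nothing.
It fails at once if the spray bottle is tipped over (angle between spray_bottle's own z axis and vertical above 0.6 rad).
It also fails if it takes over 64 s, if anything falls off the work surface, if the arm or the gripper's body presses on something with over 40 N, if the wrist force passes 120 N, or if a joint passes its speed limit or range.

## Robot

A 7-joint arm with a two-finger parallel gripper is mounted at the origin on the work surface. World frame = base frame: x ahead of the robot, y to its left, z up, the work surface at z = 0. Lengths are in m, angles in rad, forces in N, time in s.
With the tool pointing down it reaches from about 0.425 to 1.025 m from the base axis. Payload 9.4 kg.
Tool frame: the origin (TCP) lies between the finger pads; the fingertips stand 25 mm ahead of it and the grasp point (between the pads) lies 6 mm ahead of it; y points along the fingers, x is the direction in which the jaws open and shut, and the axes are right-handed (so a half turn about y gives the same grasp; the last joint's range is limited). The gripper opens to 93 mm and grips with 3 to 60 N. Pads are 15 mm wide; open, the fingers measure 128 mm over their backs; the gripper's body (75 mm by 188 mm) begins 65 mm behind the grasp point.
Start: joints at [-1.23, 0.599, -0.003, 1.599, 0.002, 0.943, -0.08], TCP at [0.294, 0.663, 0.211] pointing down, gripper open.
Joint ranges: [-2.57, 2.57], [-0.35, 1.97], [-1.29, 1.29], [0.11, 2.56], [-1.05, 4.19], [0.11, 1.86], [-2.63, 2.63]. Speed limits (rad/s): [2.22, 2.22, 3.01, 3.01, 3.14, 3.14, 3.14].

## Interface

Orientations are given as a unit quaternion [x, y, z, w].
In Python, from workcell import manip gives the robot as it stands.
- The arm moves only by the shell command python3 -m inch 'ROWS' [FORCE]. ROWS is JSON, a list of rows, each an object with "delta_pos": the shift along the tool's x, y, z in mm, a list of three; "yaw": the turn about the tool's y in degrees; "claw": the opening, from 0 (shut) to 1 (fully open). In form: [{"delta_pos": [x, y, z], "yaw": yaw, "claw": claw}, ...]. A call has 1 to 20 rows; each row is the pose to reach, as a shift and turn from the pose commanded when the call began, along the tool's axes at that moment; what a row does not reach only later rows make up. A row lasts 1/8 s, in which the tool goes at most 62.5 mm and 10.7 degrees, less where a joint would pass 70% of its speed; a pose out of reach is approached as far as the arm can. A call with a gripper value outside its range is refused whole. The fingers move at their own pace and stop on an object; FORCE is the grip in N (left out, the last holds). Time passes only in rows, so rows that repeat a pose let the fingers close. It gives the time, the measured TCP pose, the force and the opening at its end, in the units of the state.
- manip.sense(): the state, without advancing time (a new reading comes with each control period).
- manip.grab_frame(name): name is "scene" or "top" or "wrist"; returns a dict with "img" (420x560x3 uint8, red, green, blue), "intrinsics" (3x3 intrinsics, pixels), "xyz" and "rotation" of the camera in the world. Camera axes: x right, y down, z forward; pixel columns grow to the right and rows downward; lengths in m; the calibration is good to about 2 mm. A picture is of the moment at which its call begins. There is no depth.
- manip.hand_in(): hands the job in, once; it reports no verdict.
The state is a dict: "time": time; "joint_positions": joint angles; "joint_vel": joint speeds; "effort": joint torques, N m; "tcp_pos": TCP position; "ee_rot": TCP orientation; "force": force on the tool from outside, world axes, zero at the start; "moment": the same for the moment, N m; "finger_gap": finger opening in m.
Only numpy, scipy, OpenCV 4.12 (cv2) and the standard library are available. Lean on these libraries where they do the work, as an engineer would, in place of code of your own. Each camera call takes 0.05 s, during which the arm holds its last target.

## Working session

There is one attempt and no reset: what is moved stays moved. The work goes in short steps, Python scripts to look and compute and a shell command to move; the robot and the scene stay as the last step left them, time stands still between calls to the robot, and variables do not carry over. Pictures are saved under pics/ and viewed, and the job is handed in when it is done.

```bash
mkdir -p pics; ls; python3 - <<'E'
from workcell import manip
import cv2
s=manip.sense()
for k,v in s.items(): print(k,v)
for n in ["scene","top","wrist"]:
    f=manip.grab_frame(n); cv2.imwrite(f"pics/{n}0.png",f["img"][:,:,::-1]); print(n,f["xyz"],f["rotation"],f["intrinsics"])
E
```

```text
pics
time 0.0
joint_positions [-1.229705    0.60015844 -0.00252485  1.6001028   0.00178501  0.94287741
 -0.07978512]
joint_vel [ 1.26953065e-03 -1.77801570e-03 -1.65831307e-03 -1.44677889e-04
  1.23409992e-03 -2.10792321e-03 -1.32239743e-05]
effort [-2.28080808e-06 -7.65073442e+01  1.49708133e+00 -2.52356279e+01
 -5.25788404e-02  1.70522538e-02  1.52449957e-04]
tcp_pos [0.29399125 0.66219012 0.21004583]
ee_rot [ 0.59314822  0.38502616 -0.38588368 -0.59247263]
force [-0.23182731 -0.51795393 -0.03975134]
moment [ 0.02624908 -0.05384677  0.0049704 ]
finger_gap 0.09283003199018112
scene [0.97679139 0.14750378 0.59097202] [ 0.43999176  0.83727963 -0.29034451 -0.14515555] [[430.49763068   0.         277.37995677]
 [  0.         430.49763068 217.99005156]
 [  0.           0.           1.        ]]
top [ 0.56716251 -0.0959597   0.90722427] [ 0.71311833 -0.69848195  0.04335795 -0.04129541] [[465.99094102   0.         287.64958448]
 [  0.         465.99094102 210.18689144]
 [  0.           0.           1.        ]]
wrist [0.23084405 0.69075427 0.3848134 ] [0.83167384 0.54014824 0.06973312 0.10814709] [[332.52017836   0.         279.55167983]
 [  0.         332.52017836 207.5977193 ]
 [  0.           0.           1.        ]]
```

View pics/scene0.png

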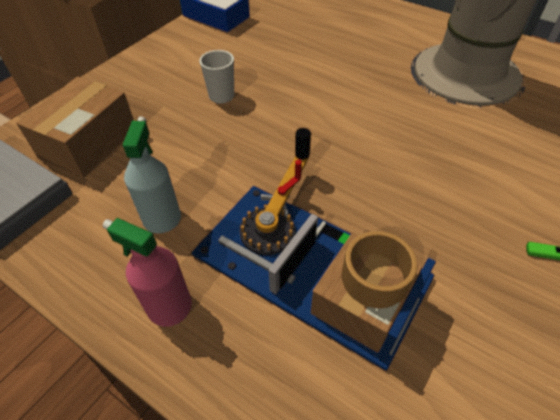

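View pics/top0.png

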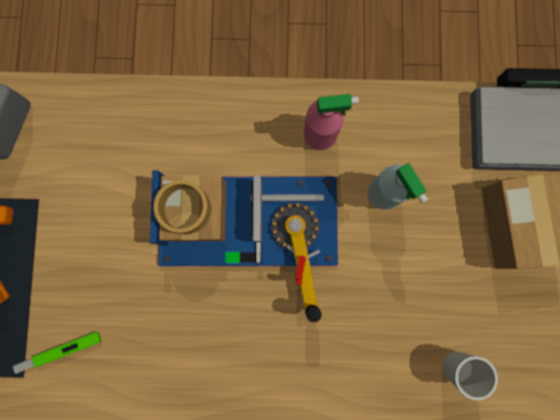

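The top view shows the hub near (295,225), the black knob near (313,313), and the red flag near (301,270). The blue bottle is near (390,187) and the pink look-alike near (323,125). Next I'll measure these.

```bash
cat > h.py <<'E'
import numpy as np,cv2
from scipy.spatial.transform import Rotation as R
from workcell import manip
def ray(f,p,z):
    K=f["intrinsics"];d=R.from_quat(f["rotation"]).apply(np.linalg.inv(K)@[p[0],p[1],1.])
    c=np.array(f["xyz"]);return c+d*(z-c[2])/d[2]
def proj(f,P):
    c=R.from_quat(f["rotation"]).inv().apply(np.array(P)-f["xyz"]);q=f["intrinsics"]@c;return q[:2]/q[2]
def masks(img):
    h=cv2.cvtColor(img,cv2.COLOR_RGB2HSV).astype(int);H,S,V=h[...,0],h[...,1],h[...,2]
    return dict(red=((H<5)|(H>174))&(S>190)&(V>90), yel=(H>16)&(H<28)&(S>200)&(V>120), blk=(V<40), blue=(H>100)&(H<125)&(S>150)&(V>50))
def blobs(m,roi,amin=15):
    M=np.zeros(m.shape,np.uint8);x0,y0,x1,y1=roi;M[y0:y1,x0:x1]=m[y0:y1,x0:x1]*255
    n,l,s,c=cv2.connectedComponentsWithStats(M)
    return [(s[i].tolist(),c[i].round(1).tolist()) for i in range(1,n) if s[i][4]>=amin]
E
python3 - <<'E'
from h import *
f=manip.grab_frame("top");m=masks(f["img"])
for k in m: print(k,blobs(m[k],(140,150,360,340)))
M=np.zeros((420,560),np.uint8);M[150:280,140:360]=m["blue"][150:280,140:360]*255
r=cv2.minAreaRect(cv2.findNonZero(M));b=cv2.boxPoints(r);print(r)
for p in b: print(p,ray(f,p,0.012).round(4))
for n,p,z in [("knob",(313,313),.1),("hub",(295,225),.054),("bot",(390,187),.1)]: print(n,ray(f,p,z).round(4))
c=cv2.resize(f["img"][170:330,230:360],None,fx=4.5,fy=3.7,interpolation=cv2.INTER_CUBIC)
c=cv2.resize(f["img"][180:330,230:360],(520,600),interpolation=cv2.INTER_CUBIC)
g=manip.grab_frame("scene");c2=g["img"][110:260,220:340];c2=cv2.resize(c2,(280,350))
c2=np.vstack([c2,np.zeros((250,280,3),np.uint8)])
cv2.imwrite("pics/c1.png",np.hstack([c,c2])[:,:,::-1])
m=masks(g["img"])
for k in ["red","blk"]: print(k,blobs(m[k],(240,100,330,240)))
E
```

```text
red [([296, 257, 9, 28, 135], [299.5, 270.2])]
yel [([286, 216, 31, 90, 831], [302.9, 263.7])]
blk [([326, 181, 5, 5, 22], [327.9, 182.9]), ([278, 217, 13, 28, 100], [284.4, 230.8]), ([241, 253, 15, 8, 109], [248.1, 256.9]), ([306, 306, 14, 15, 166], [312.6, 312.9])]
blue [([153, 172, 8, 27, 139], [155.7, 182.2]), ([151, 178, 144, 87, 4608], [229.0, 233.9]), ([262, 178, 75, 87, 2425], [313.2, 211.1])]
((243.5, 218.0), (92.0, 185.0), 90.0)
[151. 172.] [0.7444 0.1707 0.012 ]
[336. 172.] [ 0.7521 -0.1904  0.012 ]
[336. 264.] [ 0.5734 -0.1919  0.012 ]
[151. 264.] [0.5662 0.1608 0.012 ]
knob [ 0.4892 -0.144   0.1   ]
hub [ 0.6428 -0.1115  0.054 ]
bot [ 0.7091 -0.2763  0.1   ]
red [([296, 159, 5, 7, 24], [298.0, 162.1]), ([279, 176, 20, 18, 127], [287.8, 185.1])]
blk [([296, 129, 14, 30, 379], [302.4, 143.3]), ([285, 203, 11, 17, 67], [290.1, 209.6]), ([255, 214, 32, 26, 330], [275.5, 230.5]), ([303, 223, 16, 17, 124], [311.3, 233.6]), ([319, 225, 11, 11, 70], [325.7, 230.0])]
```

View pics/c1.png

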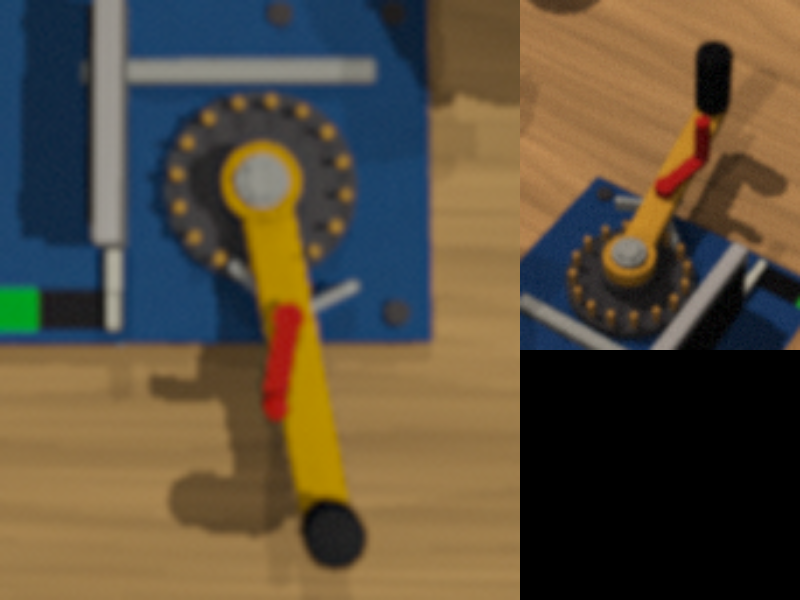

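The flag leans to the image left, which is +y and negative, with its post top near (299,281). The plate pointer is at about px 258 and the green starts at 240.

```bash
python3 - <<'E'
from h import *
s=manip.sense();Rt=R.from_quat(s["ee_rot"]);print(Rt.as_matrix().round(3))
f=manip.grab_frame("top");g=manip.grab_frame("scene")
F=ray(f,(298.8,281.3),.088);Kn=ray(f,(312.8,313),.1);Hb=ray(f,(295.3,225),.06)
print("flag",F,"knob",Kn,"hub",Hb)
for P in (F,Kn,Hb): print(proj(g,P).round(1))
u=(Kn-Hb)[:2];print("len",np.linalg.norm(u),"ang",np.arctan2(-u[1],-u[0]))
u/=np.linalg.norm(u);w=(F-Hb)[:2];print("along",w@u,"perp(ccw)",u[0]*w[1]-u[1]*w[0])
# bottle foot: scene/top
c=cv2.resize(g["img"][110:250,110:200],(514,600//1))
cv2.imwrite("pics/b.png",np.hstack([cv2.resize(g["img"][100:250,100:200],(400,600)),cv2.resize(f["img"][150:225,350:440],(400,600))])[:,:,::-1])
E
```

```text
[[ 0.406 -0.    -0.914]
 [ 0.914 -0.001  0.406]
 [-0.001 -1.    -0.   ]]
flag [ 0.54166688 -0.11927747  0.088     ] knob [ 0.48923183 -0.1436736   0.1       ] hub [ 0.64223874 -0.11189892  0.06      ]
[298.9 161.2]
[303.9 132.4]
[267.6 213.2]
len 0.15627137933843296 ang 0.20475795942399025
along 0.09997121378578086 perp(ccw) -0.013224877529657302
```

View pics/b.png

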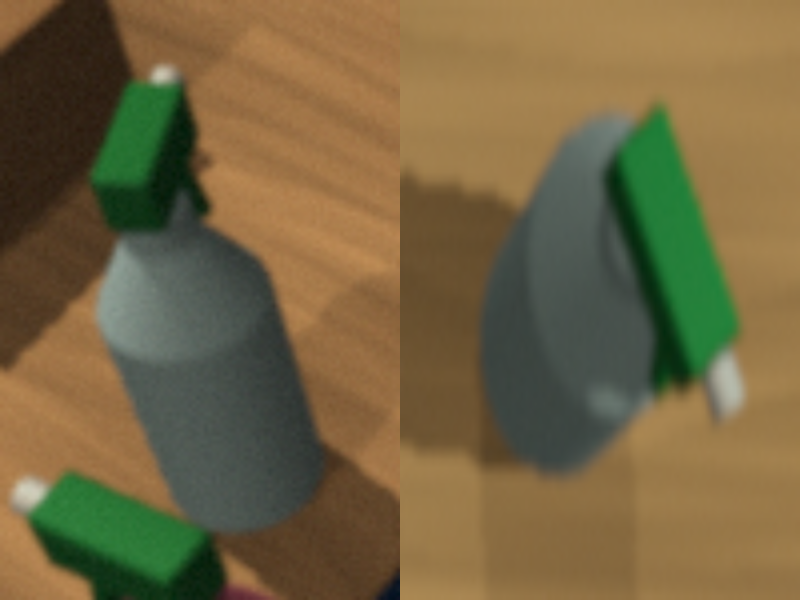

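```bash
python3 -m inch '[{"delta_pos":[-16,-40,-14],"yaw":8,"claw":0},{"delta_pos":[-49,-60,-43],"yaw":16,"claw":0},{"delta_pos":[-85,-60,-76],"yaw":24,"claw":0},{"delta_pos":[-120,-60,-107],"yaw":32,"claw":0},{"delta_pos":[-156,-60,-139],"yaw":40,"claw":0},{"delta_pos":[-192,-60,-171],"yaw":48,"claw":0},{"delta_pos":[-228,-60,-204],"yaw":56,"claw":0},{"delta_pos":[-264,-60,-236],"yaw":64,"claw":0},{"delta_pos":[-300,-60,-268],"yaw":72,"claw":0},{"delta_pos":[-336,-60,-300],"yaw":80,"claw":0},{"delta_pos":[-372,-60,-332],"yaw":88,"claw":0},{"delta_pos":[-408,-60,-365],"yaw":96,"claw":0},{"delta_pos":[-444,-60,-397],"yaw":104,"claw":0},{"delta_pos":[-480,-60,-430],"yaw":112,"claw":0},{"delta_pos":[-516,-60,-462],"yaw":120,"claw":0},{"delta_pos":[-552,-60,-494],"yaw":128,"claw":0},{"delta_pos":[-575,-60,-515],"yaw":136,"claw":0},{"delta_pos":[-584,-40,-523],"yaw":144,"claw":0},{"delta_pos":[-584,0,-523],"yaw":144,"claw":0},{"delta_pos":[-584,30,-523],"yaw":144,"claw":0}]' 20
python3 - <<'E'
from h import *
s=manip.sense();print(s["time"],s["tcp_pos"],s["force"],s["finger_gap"],s["joint_positions"].round(2));print(R.from_quat(s["ee_rot"]).as_matrix().round(3))
F=np.array([.5417,-.1193,.083]);print("to flag in tool",(R.from_quat(s["ee_rot"]).inv().apply(F-s["tcp_pos"])*1000).round(1))
E
```

```text
time: 2.85
tcp_pos: [0.5351, -0.0833, 0.1797]
ee_rot: [0.55, -0.445, 0.445, -0.55]
force: [-0.5, 1.0, -1.1]
finger_gap: 0.0004
2.85 [ 0.5350643  -0.08331194  0.17972308] [-0.49598142  1.02470979 -1.07532905] 0.00036557553318178804 [-0.41  0.5   0.67  2.08 -0.47  0.72 -0.8 ]
[[ 0.209 -0.     0.978]
 [-0.978  0.     0.209]
 [-0.    -1.    -0.   ]]
to flag in tool [36.6 96.7 -1. ]
```

```bash
python3 -m inch '[{"delta_pos":[0,40,0],"yaw":0,"claw":0},{"delta_pos":[0,80,0],"yaw":0,"claw":0},{"delta_pos":[0,96,0],"yaw":0,"claw":0},{"delta_pos":[0,96,0],"yaw":0,"claw":0}]'
python3 -m inch '[{"delta_pos":[6,0,0],"yaw":0,"claw":0},{"delta_pos":[12,0,0],"yaw":0,"claw":0},{"delta_pos":[17,0,0],"yaw":0,"claw":0},{"delta_pos":[22,0,0],"yaw":0,"claw":0},{"delta_pos":[26,0,0],"yaw":0,"claw":0},{"delta_pos":[30,0,0],"yaw":0,"claw":0},{"delta_pos":[33,0,0],"yaw":0,"claw":0},{"delta_pos":[33,0,0],"yaw":0,"claw":0}]'
python3 - <<'E'
from h import *
f=manip.grab_frame("top");g=manip.grab_frame("scene")
cv2.imwrite("pics/d.png",np.hstack([cv2.resize(f["img"][180:330,230:360],(400,460)),cv2.resize(g["img"][100:250,210:340],(400,460))])[:,:,::-1])
E
```

```text
time: 3.35
tcp_pos: [0.5351, -0.0835, 0.0847]
ee_rot: [0.55, -0.445, 0.444, -0.549]
force: [0.3, -0.1, 0.3]
finger_gap: 0.0006
time: 4.35
tcp_pos: [0.5421, -0.1159, 0.0849]
ee_rot: [0.55, -0.445, 0.445, -0.55]
force: [-0.1, 0.9, 0.1]
finger_gap: 0.0001
```

View pics/d.png

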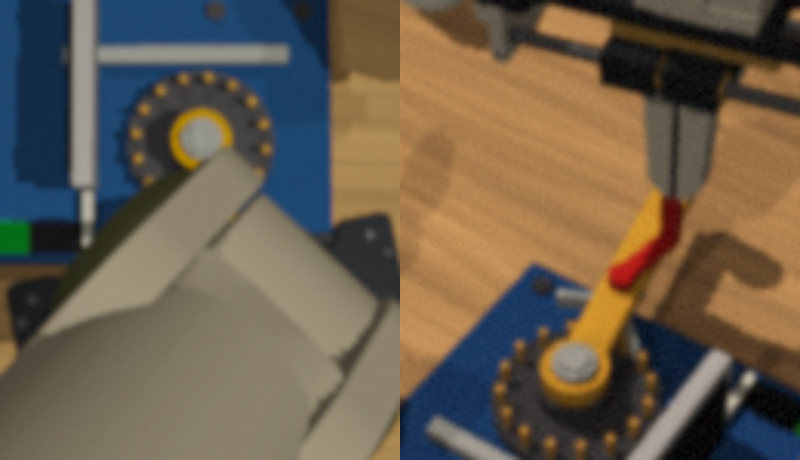

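```bash
python3 - <<'E'
from h import *
s=manip.sense();g=manip.grab_frame("scene");t=np.array(s["tcp_pos"])
print("tip",proj(g,t-[0,0,.025]).round(1))
Hb=np.array([.6438,-.1118,0]);u=np.array([-.979,-.203,0]);n=np.array([.203,-.979,0])
for a in (-.3,0,.3,.4):
  q=Hb+u*(.064+.04*np.cos(a))+n*.04*np.sin(a)
  print(a,proj(g,q+[0,0,.088]).round(1),proj(g,q+[0,0,.048]).round(1),"hinge",proj(g,Hb+u*.064+[0,0,.05]).round(1))
w=manip.grab_frame("wrist")
cv2.imwrite("pics/e.png",np.hstack([cv2.resize(w["img"],(400,300)),cv2.resize(g["img"][120:210,240:330],(400,300),interpolation=cv2.INTER_CUBIC)])[:,:,::-1])
E
```

```text
tip [300.2 174.1]
-0.3 [298.2 160.7] [297.6 177.3] hinge [282.7 190. ]
0 [291.9 158. ] [291.6 174.7] hinge [282.7 190. ]
0.3 [284.9 156.8] [284.9 173.5] hinge [282.7 190. ]
0.4 [282.5 156.8] [282.6 173.5] hinge [282.7 190. ]
```

View pics/e.png

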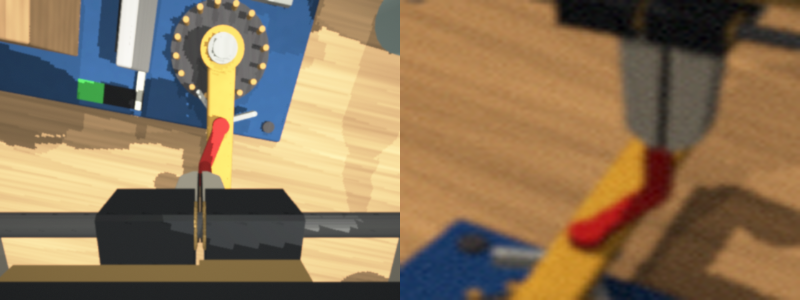

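```bash
python3 - <<'E'
from h import *
s=manip.sense();w=manip.grab_frame("wrist");g=manip.grab_frame("scene");t=np.array(s["tcp_pos"]);print(t,s["force"])
for d in (-.025,0,.025): print(d,proj(w,t+[0,0,d]).round(1),proj(g,t+[0,0,d]).round(1))
for P in ([.5417,-.1193,.088],[.5417,-.1193,.048],[.4892,-.1437,.1]): print(proj(w,P).round(1))
print(w["xyz"])
for n,p in (("w",w),("g",g)): print(blobs(masks(p["img"])["red"],(0,0,560,420),6))
im=w["img"].copy()
cv2.imwrite("pics/e2.png",cv2.resize(im[130:330,200:360],(640,800)[:2] if 0 else (480,600))[:,:,::-1])
E
```

```text
[ 0.54209434 -0.11538605  0.08488636] [-0.9660793  -0.15335139  0.75431413]
-0.025 [278.9 236.5] [300.3 174.1]
0 [278.8 251.5] [300.7 163.6]
0.025 [278.7 271. ] [301.2 152.5]
[285.6 255.6]
[284.6 232.2]
[308.5 357.3]
[ 0.61205138 -0.10096908  0.25957025]
[([280, 225, 14, 13, 77], [287.3, 230.5]), ([280, 234, 4, 5, 8], [281.1, 236.0])]
[([279, 178, 18, 16, 108], [286.6, 185.9])]
```

View pics/e2.png

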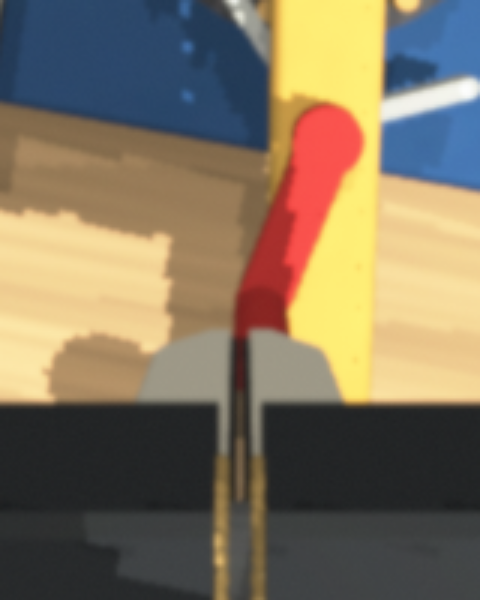

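View pics/wrist0.png

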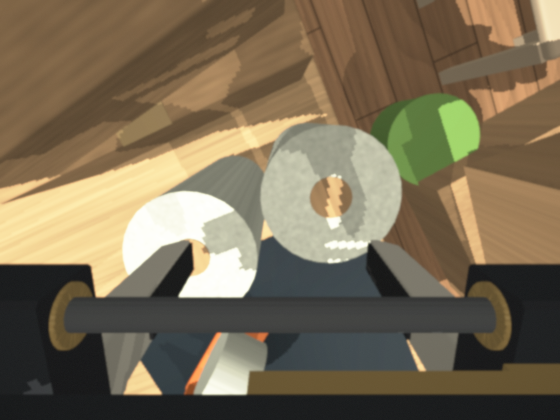

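```bash
python3 - <<'E'
from h import *
g=manip.grab_frame("scene")
im=cv2.resize(g["img"][125:200,260:340],(800,750)[:2],interpolation=cv2.INTER_NEAREST)[:600]
cv2.imwrite("pics/e3.png",im[:,:,::-1])
E
```

```text
(no output)
```

View pics/e3.png

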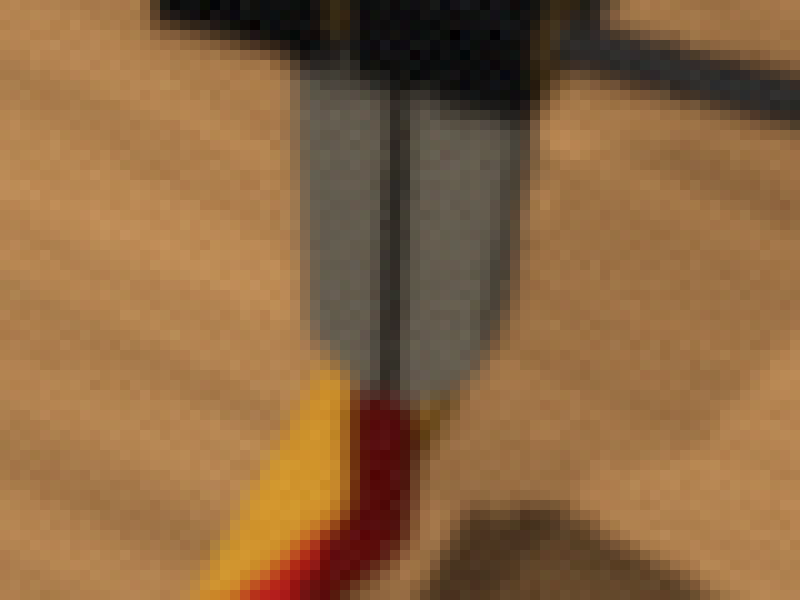

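The flag has not moved. The fingertip shows at about (299,165) in the scene view, just over the post top, so the tip is higher than I had assumed. I'll back off, go lower and push again.

```bash
python3 -m inch '[{"delta_pos":[-16,0,0],"yaw":0,"claw":0},{"delta_pos":[-33,0,0],"yaw":0,"claw":0},{"delta_pos":[-33,7,0],"yaw":0,"claw":0},{"delta_pos":[-33,14,0],"yaw":0,"claw":0},{"delta_pos":[-33,14,0],"yaw":0,"claw":0}]'
python3 - <<'E'
from h import *
g=manip.grab_frame("scene");w=manip.grab_frame("wrist")
s=manip.sense();t=np.array(s["tcp_pos"]);print(t,s["force"])
for d in (-.025,0,.025): print(d,proj(w,t+[0,0,d]).round(1),proj(g,t+[0,0,d]).round(1))
cv2.imwrite("pics/f.png",np.hstack([cv2.resize(w["img"][150:300,200:360],(400,450)),cv2.resize(g["img"][120:210,250:330],(400,450))])[:,:,::-1])
E
```

```text
time: 5.32
tcp_pos: [0.535, -0.0837, 0.0703]
ee_rot: [0.55, -0.445, 0.445, -0.549]
force: [0.2, 0.8, -0.1]
finger_gap: 0.0005
[ 0.53516349 -0.08394039  0.07075907] [-0.54044859  0.15210848  0.34868165]
-0.025 [279.1 236.4] [317.7 185. ]
0 [279.  251.5] [318.7 174.8]
0.025 [278.9 271. ] [319.7 164.1]
```

View pics/f.png

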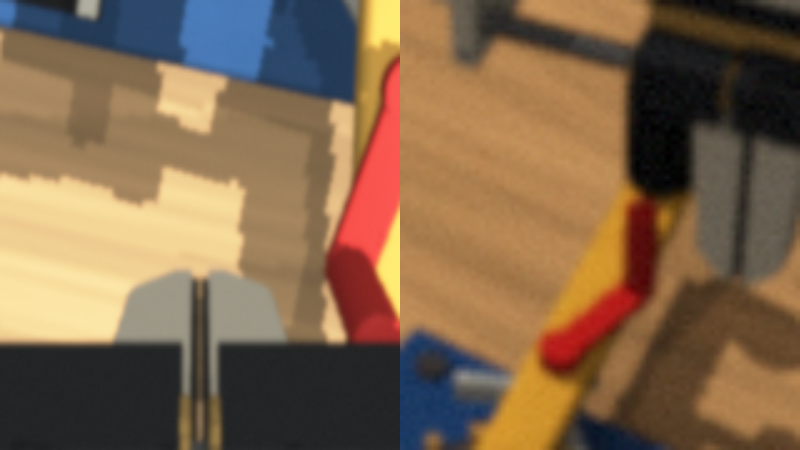

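```bash
python3 - <<'E'
from h import *
g=manip.grab_frame("scene");w=manip.grab_frame("wrist")
t=np.array(manip.sense()["tcp_pos"])
def d(f,p): return np.array(f["xyz"]),R.from_quat(f["rotation"]).apply(np.linalg.inv(f["intrinsics"])@[*p,1.])
for pw,pg in (((279,240.7),(317,176)),):
  a,u=d(g,pg);b,v=d(w,pw)
  A=np.c_[u,-v];k=np.linalg.lstsq(A,b-a,rcond=None)[0]
  print(a+u*k[0],b+v*k[1],t)
a,u=d(g,(298.5,160.5));b,v=d(w,(200+365/2.5,150+328/3))
k=np.linalg.lstsq(np.c_[u,-v],b-a,rcond=None)[0];print("flag top",a+u*k[0],b+v*k[1])
E
```

```text
[ 0.54365395 -0.08235239  0.07625228] [ 0.543543   -0.08220975  0.07628195] [ 0.53535652 -0.0837937   0.07101513]
flag top [ 0.54948648 -0.11534192  0.09809323] [ 0.54880214 -0.11391269  0.09792434]
```

```bash
python3 -m inch '[{"delta_pos":[0,5,0],"yaw":0,"claw":0},{"delta_pos":[6,5,0],"yaw":0,"claw":0},{"delta_pos":[12,5,0],"yaw":0,"claw":0},{"delta_pos":[17,5,0],"yaw":0,"claw":0},{"delta_pos":[20,5,0],"yaw":0,"claw":0},{"delta_pos":[23,5,0],"yaw":0,"claw":0},{"delta_pos":[23,5,0],"yaw":0,"claw":0}]'
python3 - <<'E'
from h import *
g=manip.grab_frame("scene");w=manip.grab_frame("wrist")
s=manip.sense();t=np.array(s["tcp_pos"]);print(t,s["force"])
cv2.imwrite("pics/f2.png",np.hstack([cv2.resize(w["img"][150:300,200:360],(400,450)),cv2.resize(g["img"][120:210,250:330],(400,450))])[:,:,::-1])
E
```

```text
time: 6.4
tcp_pos: [0.5402, -0.1061, 0.066]
ee_rot: [-0.55, 0.445, -0.445, 0.55]
force: [-0.7, 0.7, 0.3]
finger_gap: 0.0004
[ 0.54019151 -0.10583453  0.06596427] [-0.71549656  0.6352731  -0.55080883]
```

View pics/f2.png

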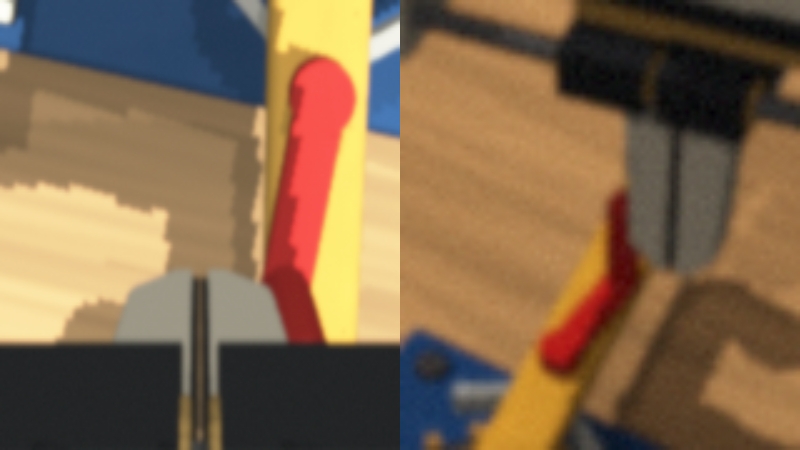

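Now the finger side is on the post and the flag is turning. I'll keep pushing.

```bash
python3 -m inch '[{"delta_pos":[4,0,0],"yaw":0,"claw":0},{"delta_pos":[8,0,0],"yaw":0,"claw":0},{"delta_pos":[11,0,0],"yaw":0,"claw":0},{"delta_pos":[14,0,0],"yaw":0,"claw":0},{"delta_pos":[16,0,0],"yaw":0,"claw":0},{"delta_pos":[16,0,0],"yaw":0,"claw":0}]'
python3 - <<'E'
from h import *
g=manip.grab_frame("scene");w=manip.grab_frame("wrist")
s=manip.sense();t=np.array(s["tcp_pos"]);print(t,s["force"])
cv2.imwrite("pics/f3.png",np.hstack([cv2.resize(w["img"][150:300,200:360],(400,450)),cv2.resize(g["img"][120:210,250:330],(400,450))])[:,:,::-1])
E
```

```text
time: 7.25
tcp_pos: [0.5434, -0.1217, 0.0659]
ee_rot: [0.55, -0.445, 0.445, -0.55]
force: [-0.6, -0.7, 0.0]
finger_gap: 0.0003
[ 0.54341045 -0.12141666  0.06592088] [-0.41883469  0.84387966 -0.42124438]
```

View pics/f3.png

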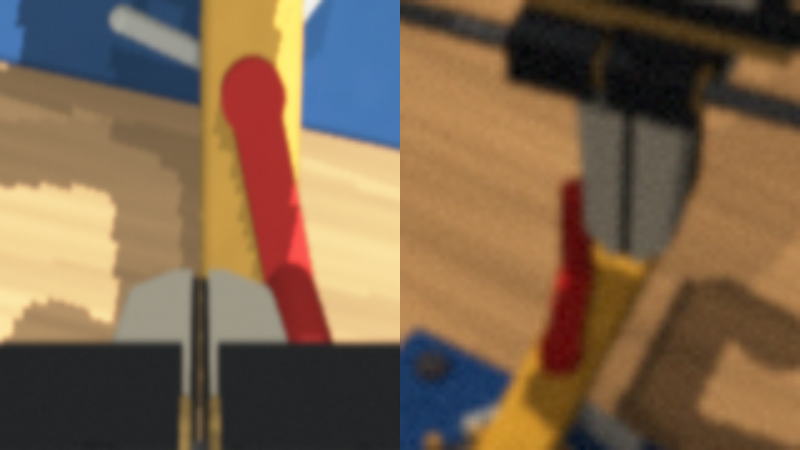

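Flag flipped. Next: raise, open, and check the knob.

```bash
python3 -m inch '[{"delta_pos":[-8,-20,0],"yaw":0,"claw":0},{"delta_pos":[-5,-60,0],"yaw":0,"claw":0.3},{"delta_pos":[0,-100,-15],"yaw":0,"claw":1},{"delta_pos":[10,-100,-45],"yaw":0,"claw":1},{"delta_pos":[10,-100,-58],"yaw":0,"claw":1},{"delta_pos":[10,-100,-58],"yaw":0,"claw":1},{"delta_pos":[10,-100,-58],"yaw":0,"claw":1}]'
python3 - <<'E'
from h import *
g=manip.grab_frame("scene");w=manip.grab_frame("wrist")
s=manip.sense();t=np.array(s["tcp_pos"]);print(t,s["force"],s["finger_gap"])
print(blobs(masks(g["img"])["red"],(250,120,330,210)))
print(proj(g,[.489,-.1437,.1]))
cv2.imwrite("pics/g.png",np.hstack([cv2.resize(w["img"],(400,300)),cv2.resize(g["img"][90:210,230:390],(400,300))])[:,:,::-1])
E
```

```text
time: 8.22
tcp_pos: [0.4896, -0.1428, 0.1656]
ee_rot: [0.55, -0.444, 0.444, -0.55]
force: [-0.2, 0.6, -0.0]
finger_gap: 0.0561
[ 0.48952246 -0.14290359  0.16553391] [ 0.51116563 -0.73931871  0.19701352] 0.06417659764206614
[([283, 156, 5, 5, 22], [285.0, 158.3]), ([279, 173, 9, 21, 127], [283.0, 183.4])]
[303.94979193 132.35911479]
```

View pics/g.png

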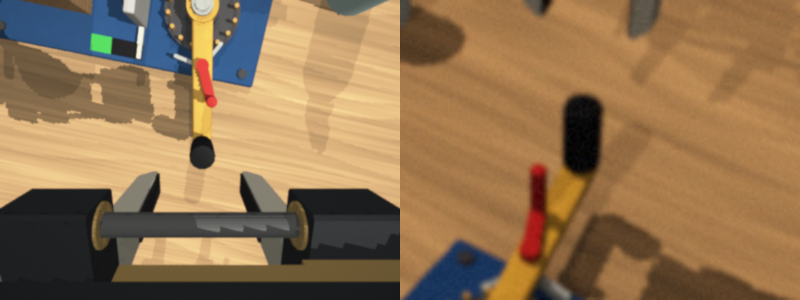

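```bash
python3 -m inch '[{"delta_pos":[0,30,0],"yaw":0,"claw":1},{"delta_pos":[0,60,0],"yaw":0,"claw":1},{"delta_pos":[0,85,0],"yaw":0,"claw":1},{"delta_pos":[0,93,0],"yaw":0,"claw":0.6},{"delta_pos":[0,93,0],"yaw":0,"claw":0},{"delta_pos":[0,93,0],"yaw":0,"claw":0},{"delta_pos":[0,93,0],"yaw":0,"claw":0},{"delta_pos":[0,93,0],"yaw":0,"claw":0}]' 25
python3 - <<'E'
from h import *
g=manip.grab_frame("scene");w=manip.grab_frame("wrist")
s=manip.sense();t=np.array(s["tcp_pos"]);print(t,s["force"],s["finger_gap"])
cv2.imwrite("pics/i.png",np.hstack([cv2.resize(w["img"],(400,300)),cv2.resize(g["img"][90:210,230:390],(400,300))])[:,:,::-1])
E
```

```text
time: 9.32
tcp_pos: [0.4891, -0.1433, 0.0734]
ee_rot: [-0.55, 0.444, -0.445, 0.55]
force: [0.7, 0.6, 0.1]
finger_gap: 0.0476
[ 0.48893506 -0.14330428  0.0732326 ] [-0.31967809  0.62069254 -0.16953505] 0.0397610033721131
```

View pics/i.png

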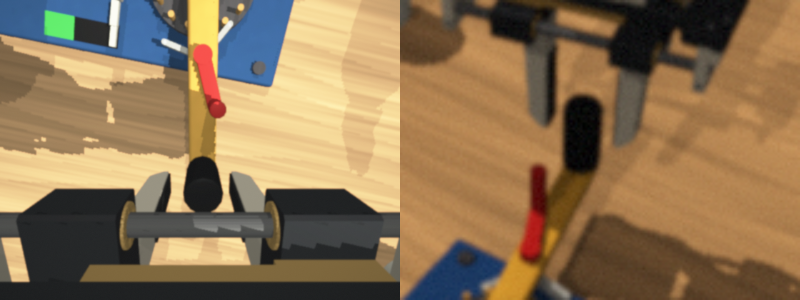

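```bash
python3 -m inch '[{"delta_pos":[0,6,0],"yaw":0,"claw":0},{"delta_pos":[0,10,0],"yaw":0,"claw":0},{"delta_pos":[0,10,0],"yaw":0,"claw":0},{"delta_pos":[0,10,0],"yaw":0,"claw":0}]' 25
python3 - <<'E'
from h import *
g=manip.grab_frame("scene");w=manip.grab_frame("wrist")
s=manip.sense();t=np.array(s["tcp_pos"]);print(t,s["force"],s["finger_gap"])
cv2.imwrite("pics/j.png",np.hstack([cv2.resize(w["img"],(400,300)),cv2.resize(g["img"][90:210,230:390],(400,300))])[:,:,::-1])
E
```

```text
time: 9.93
tcp_pos: [0.4899, -0.1438, 0.0638]
ee_rot: [-0.549, 0.444, -0.446, 0.55]
force: [-0.3, -0.1, 17.3]
finger_gap: 0.0274
[ 0.48984331 -0.14383591  0.06378704] [-0.14546739  0.13819419 18.10902762] 0.027468120767990337
```

View pics/j.png

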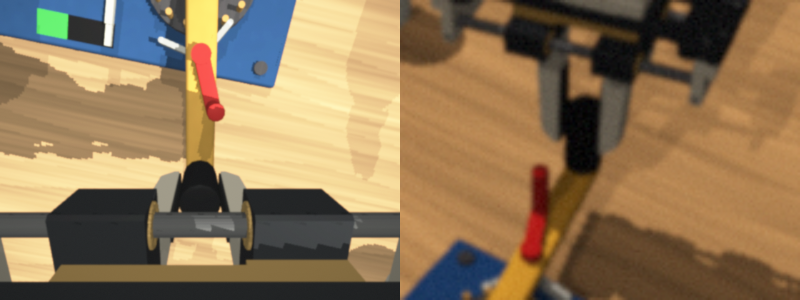

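Gripped, but it is pressing down with 18 N. I'll rise a little to relieve it.

```bash
python3 -m inch '[{"delta_pos":[0,-4,0],"yaw":0,"claw":0},{"delta_pos":[0,-4,0],"yaw":0,"claw":0},{"delta_pos":[0,-4,0],"yaw":0,"claw":0}]' 25
python3 - <<'E'
from h import *
s=manip.sense();t=np.array(s["tcp_pos"]);print(t,s["force"],s["finger_gap"])
Hb=np.array([.6445,-.1115]);r=.16
T=R.from_quat(s["ee_rot"]).as_matrix()
v=t[:2]-Hb; print(np.linalg.norm(v)); th0=np.arctan2(-v[1],-v[0]);print(th0)
r=np.linalg.norm(v)
for dth in np.arange(-.8,.5,.1):
  th=th0+dth;P=Hb-r*np.array([np.cos(th),np.sin(th)]);d=np.r_[P-t[:2],0]
  print(round(dth,1),(T.T@d*1000).round(0),"yaw",round(-np.degrees(dth)),P.round(3))
E
```

```text
time: 10.4
tcp_pos: [0.4886, -0.143, 0.0658]
ee_rot: [0.55, -0.445, 0.444, -0.55]
force: [6.1, -0.5, -27.0]
finger_gap: 0.0269
[ 0.48860651 -0.14302257  0.06579101] [  6.0848964   -0.52151814 -27.04495155] 0.02694024495821568
0.15904858116544512
0.1995156397561646
-0.8 [-114.   -0.   50.] yaw 46 [ 0.513 -0.022]
-0.7 [-102.   -0.   39.] yaw 40 [ 0.505 -0.035]
-0.6 [-89.  -0.  29.] yaw 34 [ 0.498 -0.049]
-0.5 [-76.  -0.  20.] yaw 29 [ 0.493 -0.064]
-0.4 [-62.  -0.  13.] yaw 23 [ 0.489 -0.08 ]
-0.3 [-47.  -0.   8.] yaw 17 [ 0.486 -0.096]
-0.2 [-32.   0.   4.] yaw 11 [ 0.485 -0.111]
-0.1 [-16.   0.   1.] yaw 6 [ 0.486 -0.127]
-0.0 [-0. -0.  0.] yaw 0 [ 0.489 -0.143]
0.1 [16. -0.  1.] yaw -6 [ 0.493 -0.158]
0.2 [32. -0.  3.] yaw -11 [ 0.498 -0.173]
0.3 [47. -0.  7.] yaw -17 [ 0.505 -0.188]
0.4 [62. -0. 12.] yaw -23 [ 0.513 -0.201]
```

Holding the knob in a loose cage (claw 0.35) avoids fighting it through friction. First stroke is counter-clockwise.

```bash
python3 -m inch '[{"delta_pos":[0,2,0],"yaw":0,"claw":0.35},{"delta_pos":[0,0,0],"yaw":0,"claw":0.35},{"delta_pos":[0,0,0],"yaw":0,"claw":0.35}]' 40
python3 -m inch '[{"delta_pos":[16,0,1],"yaw":-6,"claw":0.35},{"delta_pos":[32,0,3],"yaw":-11,"claw":0.35},{"delta_pos":[47,0,7],"yaw":-17,"claw":0.35},{"delta_pos":[62,0,12],"yaw":-23,"claw":0.35},{"delta_pos":[62,0,12],"yaw":-23,"claw":0.35}]'
python3 - <<'E'
from h import *
g=manip.grab_frame("scene");w=manip.grab_frame("wrist")
s=manip.sense();t=np.array(s["tcp_pos"]);print(t,s["force"],s["finger_gap"])
cv2.imwrite("pics/k.png",np.hstack([cv2.resize(w["img"],(400,300)),cv2.resize(g["img"][90:285,150:410],(400,300))])[:,:,::-1])
E
```

```text
time: 10.78
tcp_pos: [0.4889, -0.1436, 0.0675]
ee_rot: [-0.549, 0.445, -0.445, 0.55]
force: [0.3, -0.1, -0.4]
finger_gap: 0.0328
time: 11.4
tcp_pos: [0.5133, -0.202, 0.0672]
ee_rot: [-0.627, 0.327, -0.327, 0.627]
force: [-1.0, 0.6, 0.8]
finger_gap: 0.0324
[ 0.51327638 -0.2015781   0.06715535] [-0.56524497  0.50423531 -0.09881059] 0.032609159423925296
```

View pics/k.png

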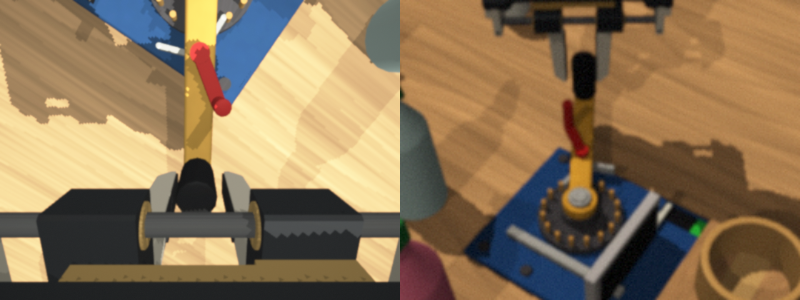

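```bash
python3 -m inch '[{"delta_pos":[-16,0,1],"yaw":6,"claw":0.35},{"delta_pos":[-32,0,3],"yaw":11,"claw":0.35},{"delta_pos":[-47,0,7],"yaw":17,"claw":0.35},{"delta_pos":[-62,0,13],"yaw":23,"claw":0.35},{"delta_pos":[-76,0,20],"yaw":29,"claw":0.35},{"delta_pos":[-90,0,28],"yaw":34,"claw":0.35},{"delta_pos":[-102,0,37],"yaw":40,"claw":0.35},{"delta_pos":[-114,0,48],"yaw":46,"claw":0.35},{"delta_pos":[-125,0,60],"yaw":52,"claw":0.35},{"delta_pos":[-134,0,73],"yaw":57,"claw":0.35},{"delta_pos":[-142,0,87],"yaw":63,"claw":0.35},{"delta_pos":[-142,0,87],"yaw":63,"claw":0.35}]'
python3 - <<'E'
from h import *
g=manip.grab_frame("scene");w=manip.grab_frame("wrist")
s=manip.sense();t=np.array(s["tcp_pos"]);print(t,s["force"],s["finger_gap"])
cv2.imwrite("pics/l.png",np.hstack([cv2.resize(w["img"],(400,300)),cv2.resize(g["img"][90:285,150:410],(400,300))])[:,:,::-1])
E
```

```text
time: 13.0
tcp_pos: [0.5034, -0.0341, 0.0669]
ee_rot: [0.365, -0.605, 0.606, -0.365]
force: [-0.7, -0.3, -0.8]
finger_gap: 0.0326
[ 0.5027733  -0.03525111  0.06699682] [0.06700145 0.16387198 0.04304942] 0.03222985908947446
```

View pics/l.png

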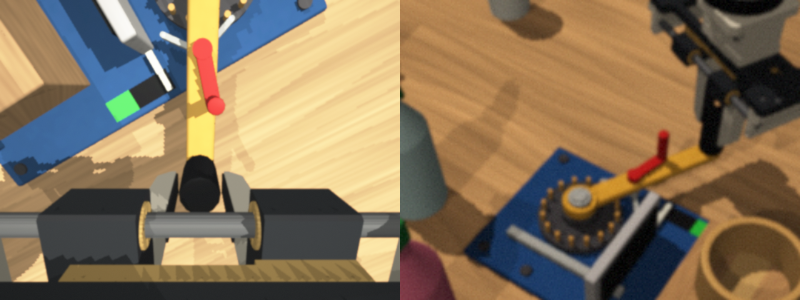

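```bash
python3 -m inch '[{"delta_pos":[16,0,1],"yaw":-6,"claw":0.35},{"delta_pos":[32,0,3],"yaw":-11,"claw":0.35},{"delta_pos":[47,0,7],"yaw":-17,"claw":0.35},{"delta_pos":[62,0,13],"yaw":-23,"claw":0.35},{"delta_pos":[76,0,20],"yaw":-29,"claw":0.35},{"delta_pos":[90,0,28],"yaw":-34,"claw":0.35},{"delta_pos":[102,0,37],"yaw":-40,"claw":0.35},{"delta_pos":[114,0,48],"yaw":-46,"claw":0.35},{"delta_pos":[125,0,60],"yaw":-52,"claw":0.35},{"delta_pos":[134,0,73],"yaw":-57,"claw":0.35},{"delta_pos":[142,0,87],"yaw":-63,"claw":0.35},{"delta_pos":[142,0,87],"yaw":-63,"claw":0.35}]'
python3 - <<'E'
from h import *
g=manip.grab_frame("scene");w=manip.grab_frame("wrist")
s=manip.sense();t=np.array(s["tcp_pos"]);print(t,s["force"],s["finger_gap"])
cv2.imwrite("pics/m.png",np.hstack([cv2.resize(w["img"],(400,300)),cv2.resize(g["img"][90:285,150:410],(400,300))])[:,:,::-1])
E
```

```text
time: 14.6
tcp_pos: [0.5121, -0.2027, 0.0669]
ee_rot: [-0.627, 0.327, -0.326, 0.627]
force: [-1.1, 0.4, -1.0]
finger_gap: 0.0324
[ 0.51284926 -0.20184532  0.06701933] [-0.53524775  0.70807679  0.50548579] 0.032292726442442
```

View pics/m.png

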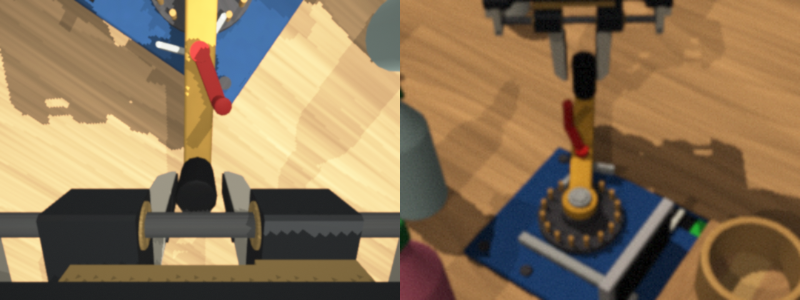

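The plate is moving. Next full cycle.

```bash
python3 -m inch '[{"delta_pos":[-16,0,1],"yaw":6,"claw":0.35},{"delta_pos":[-32,0,3],"yaw":11,"claw":0.35},{"delta_pos":[-47,0,7],"yaw":17,"claw":0.35},{"delta_pos":[-62,0,13],"yaw":23,"claw":0.35},{"delta_pos":[-76,0,20],"yaw":29,"claw":0.35},{"delta_pos":[-90,0,28],"yaw":34,"claw":0.35},{"delta_pos":[-102,0,37],"yaw":40,"claw":0.35},{"delta_pos":[-114,0,48],"yaw":46,"claw":0.35},{"delta_pos":[-125,0,60],"yaw":52,"claw":0.35},{"delta_pos":[-134,0,73],"yaw":57,"claw":0.35},{"delta_pos":[-142,0,87],"yaw":63,"claw":0.35},{"delta_pos":[-142,0,87],"yaw":63,"claw":0.35}]'
python3 -m inch '[{"delta_pos":[16,0,1],"yaw":-6,"claw":0.35},{"delta_pos":[32,0,3],"yaw":-11,"claw":0.35},{"delta_pos":[47,0,7],"yaw":-17,"claw":0.35},{"delta_pos":[62,0,13],"yaw":-23,"claw":0.35},{"delta_pos":[76,0,20],"yaw":-29,"claw":0.35},{"delta_pos":[90,0,28],"yaw":-34,"claw":0.35},{"delta_pos":[102,0,37],"yaw":-40,"claw":0.35},{"delta_pos":[114,0,48],"yaw":-46,"claw":0.35},{"delta_pos":[125,0,60],"yaw":-52,"claw":0.35},{"delta_pos":[134,0,73],"yaw":-57,"claw":0.35},{"delta_pos":[142,0,87],"yaw":-63,"claw":0.35},{"delta_pos":[142,0,87],"yaw":-63,"claw":0.35}]'
python3 -m inch '[{"delta_pos":[-16,0,1],"yaw":6,"claw":0.35},{"delta_pos":[-32,0,3],"yaw":11,"claw":0.35},{"delta_pos":[-47,0,7],"yaw":17,"claw":0.35},{"delta_pos":[-62,0,13],"yaw":23,"claw":0.35},{"delta_pos":[-76,0,20],"yaw":29,"claw":0.35},{"delta_pos":[-90,0,28],"yaw":34,"claw":0.35},{"delta_pos":[-102,0,37],"yaw":40,"claw":0.35},{"delta_pos":[-114,0,48],"yaw":46,"claw":0.35},{"delta_pos":[-125,0,60],"yaw":52,"claw":0.35},{"delta_pos":[-134,0,73],"yaw":57,"claw":0.35},{"delta_pos":[-142,0,87],"yaw":63,"claw":0.35},{"delta_pos":[-142,0,87],"yaw":63,"claw":0.35}]'
python3 - <<'E'
from h import *
g=manip.grab_frame("top");w=manip.grab_frame("wrist")
s=manip.sense();t=np.array(s["tcp_pos"]);print(t,s["force"],s["finger_gap"])
cv2.imwrite("pics/n.png",np.hstack([cv2.resize(w["img"],(400,300)),cv2.resize(g["img"][160:280,200:360],(400,300))])[:,:,::-1])
E
```

```text
time: 16.2
tcp_pos: [0.5037, -0.0341, 0.0669]
ee_rot: [0.365, -0.605, 0.606, -0.365]
force: [0.5, 0.4, -0.0]
finger_gap: 0.0325
time: 17.7
tcp_pos: [0.5123, -0.2024, 0.0669]
ee_rot: [-0.627, 0.326, -0.326, 0.627]
force: [-1.0, -0.1, 0.0]
finger_gap: 0.0327
time: 19.2
tcp_pos: [0.5035, -0.0343, 0.0669]
ee_rot: [0.365, -0.605, 0.606, -0.365]
force: [-0.1, 0.1, 0.3]
finger_gap: 0.0324
[ 0.50282427 -0.03540109  0.06701218] [-0.04684394  0.0023607   0.33707587] 0.03291891093733388
```

View pics/n.png

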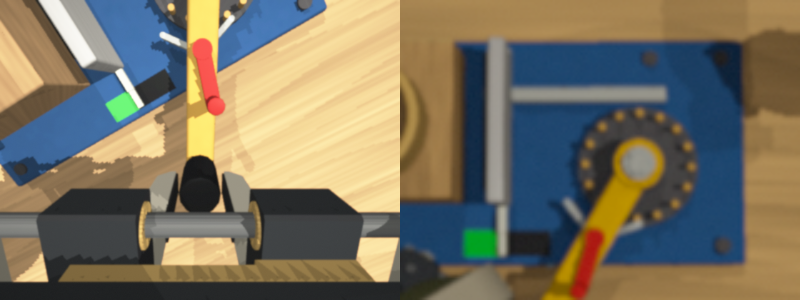

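```bash
python3 -m inch '[{"delta_pos":[16,0,1],"yaw":-6,"claw":0.35},{"delta_pos":[32,0,3],"yaw":-11,"claw":0.35},{"delta_pos":[47,0,7],"yaw":-17,"claw":0.35},{"delta_pos":[62,0,13],"yaw":-23,"claw":0.35},{"delta_pos":[76,0,20],"yaw":-29,"claw":0.35},{"delta_pos":[90,0,28],"yaw":-34,"claw":0.35},{"delta_pos":[102,0,37],"yaw":-40,"claw":0.35},{"delta_pos":[114,0,48],"yaw":-46,"claw":0.35},{"delta_pos":[114,0,48],"yaw":-46,"claw":0.35}]'
python3 - <<'E'
from h import *
g=manip.grab_frame("top");w=manip.grab_frame("wrist")
s=manip.sense();t=np.array(s["tcp_pos"]);print(t,s["force"],s["finger_gap"])
cv2.imwrite("pics/o.png",np.hstack([cv2.resize(w["img"],(400,300)),cv2.resize(g["img"][160:280,200:360],(400,300))])[:,:,::-1])
E
```

```text
time: 20.42
tcp_pos: [0.4909, -0.1596, 0.0671]
ee_rot: [-0.572, 0.416, -0.416, 0.572]
force: [-0.9, 0.3, 0.6]
finger_gap: 0.0323
[ 0.49171216 -0.1589208   0.06705997] [-0.51026633  0.80765798 -0.61324063] 0.032789708048638434
```

View pics/o.png

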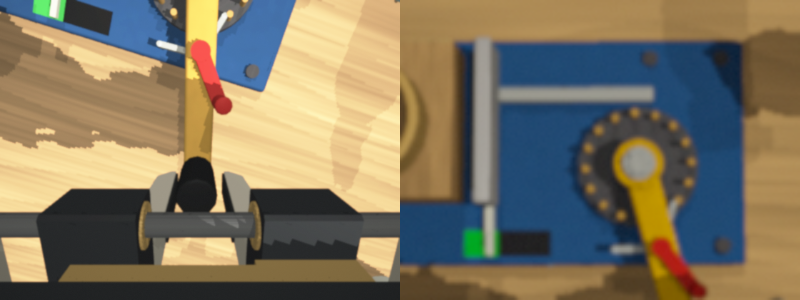

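```bash
python3 -m inch '[{"delta_pos":[16,0,1],"yaw":-6,"claw":0.35},{"delta_pos":[32,0,3],"yaw":-11,"claw":0.35},{"delta_pos":[47,0,7],"yaw":-17,"claw":0.35},{"delta_pos":[47,0,7],"yaw":-17,"claw":0.35}]'
python3 - <<'E'
from h import *
g=manip.grab_frame("top");w=manip.grab_frame("scene")
s=manip.sense();t=np.array(s["tcp_pos"]);print(t,s["force"],s["finger_gap"])
cv2.imwrite("pics/p.png",np.hstack([cv2.resize(w["img"],(400,300)),cv2.resize(g["img"][160:280,200:360],(400,300))])[:,:,::-1])
E
```

```text
time: 21.02
tcp_pos: [0.513, -0.2013, 0.0669]
ee_rot: [0.627, -0.327, 0.327, -0.627]
force: [-1.4, 0.2, -0.5]
finger_gap: 0.0325
[ 0.51332387 -0.20074955  0.06691983] [-0.75885513  0.16077519 -0.07094245] 0.03266374020591211
```

View pics/p.png

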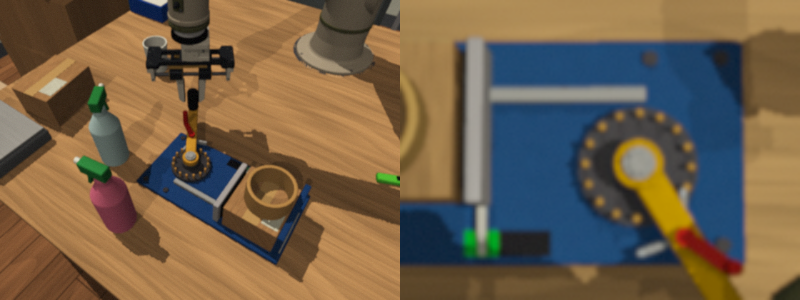

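The pointer is at crop px 481, in the middle of the green (463–497), which is about 50 mm. I'll open and retreat.

```bash
python3 -m inch '[{"delta_pos":[-1,0,0],"yaw":0,"claw":0.5},{"delta_pos":[-1,0,0],"yaw":0,"claw":0.6},{"delta_pos":[-1,0,0],"yaw":0,"claw":0.6},{"delta_pos":[-1,-30,0],"yaw":0,"claw":0.6},{"delta_pos":[-1,-80,0],"yaw":0,"claw":0.6},{"delta_pos":[-1,-130,0],"yaw":0,"claw":0.6},{"delta_pos":[-1,-150,0],"yaw":0,"claw":0.6},{"delta_pos":[-1,-150,0],"yaw":0,"claw":0.6}]'
python3 - <<'E'
from h import *
g=manip.grab_frame("top");w=manip.grab_frame("scene");r=manip.grab_frame("wrist")
s=manip.sense();t=np.array(s["tcp_pos"]);print(t,s["force"],s["finger_gap"])
cv2.imwrite("pics/q.png",np.vstack([np.hstack([cv2.resize(w["img"],(400,300)),cv2.resize(g["img"][160:280,200:360],(400,300))]),np.hstack([cv2.resize(r["img"],(400,300)),cv2.resize(w["img"][110:260,230:430],(400,300))])])[:,:,::-1])
E
```

```text
time: 22.12
tcp_pos: [0.5135, -0.2003, 0.2183]
ee_rot: [-0.627, 0.325, -0.327, 0.628]
force: [-0.6, -0.7, -0.7]
finger_gap: 0.0558
[ 0.51222535 -0.19974879  0.21591781] [-0.52402284 -0.02857976 -0.46292386] 0.05576130671785735
```

View pics/q.png

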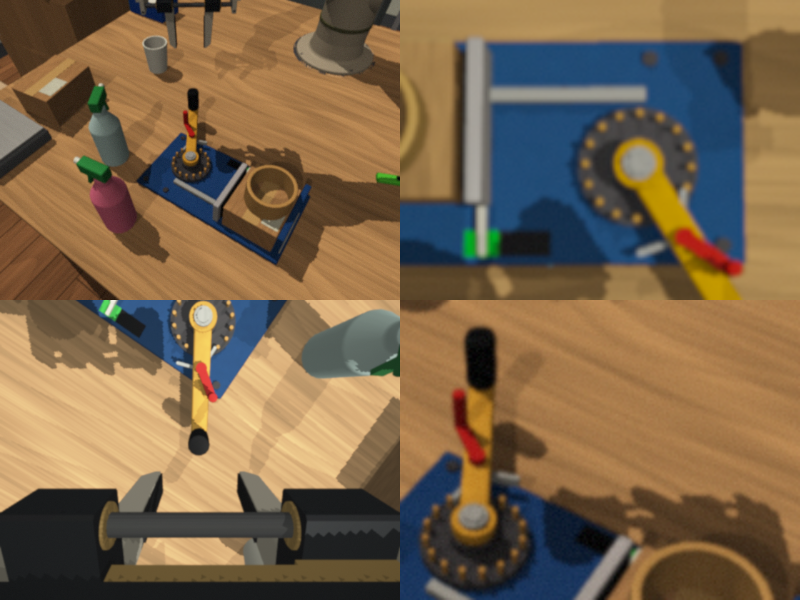

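The gripper is clear, the flag leans to the closing side, the pointer is mid-green at crop px 481, and the bottle is upright.

```bash
python3 -c "
from workcell import manip
print(manip.hand_in())"
```

```text
the job is handed in; nothing more can be done
None
```

The job is done and handed in at about 22 s of the 64 s allowed. I pushed the red flag over to the closing side and pumped the handle by its knob through four counter-clockwise swings. Then I let go and lifted clear.

**Last checks (images and wrist force only):**
- **Flag:** it leans to the closing side, at roughly +0.3 rad.
- **Pointer:** it stands mid-green, at about 50 mm by pixel ratio (the green runs from 42 to 60 mm).
- **Spray bottle:** it is upright, and so is the pink look-alike.
- **Robot:** it is clear of everything, with the wrist force near zero.

**What went wrong on the way:**
- **First flag push missed:** it passed over the flag without moving it. In the images the fingertips sat roughly 10–20 mm higher than the stated 25 mm ahead of the TCP. I repeated the push about 19 mm lower and it worked. I never resolved why the two disagreed.
- **Tight grip on the knob:** it loaded the wrist vertically to about 18–27 N, under the 40 N body and 120 N wrist limits. I changed to a loose 33 mm cage around the knob, and every force I read after that was under 2 N.

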